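# Set out the edge-paint jars, light to dark

### The job

Set out the edge paints for the next job: lift the three coloured jars over the rack's rail and stand each one upright in the jar holder of its own colour, working from light to dark - first yellow, then red, then blue. Keep the jars upright and set them down rather than dropping them, and leave the two low metal tins and the white bowl where they are.

Things in the scene. Friction and masses are not known exactly. Their poses are not given: they have to be found in the camera images.
- yellow_jar: Closed edge-paint jar, all yellow (body and cap) with a white paper band: upright cylinder, 44 mm diameter, 62 mm tall, about 0.12 kg, loose. It starts upright on the rack's board. Origin: centre of its underside; z up along its axis; its yaw means nothing.
- red_jar: Closed edge-paint jar, all red (body and cap) with a white paper band: upright cylinder, 44 mm diameter, 62 mm tall, about 0.12 kg, loose. It starts upright on the rack's board. Origin: centre of its underside; z up along its axis; its yaw means nothing.
- blue_jar: Closed edge-paint jar, all blue (body and cap) with a white paper band: upright cylinder, 44 mm diameter, 62 mm tall, about 0.12 kg, loose. It starts upright on the rack's board. Origin: centre of its underside; z up along its axis; its yaw means nothing.
- yellow_holder: Yellow round anti-tip jar holder, fixed to the bench: a shallow cup 84 mm across and 18 mm tall, with one round well about 64 mm across at the mouth, its floor 6 mm above the bench (12 mm deep). Empty at the start. Origin: centre of its underside, on the bench; z up.
- red_holder: Red round anti-tip jar holder, fixed to the bench: a shallow cup 84 mm across and 18 mm tall, with one round well about 64 mm across at the mouth, its floor 6 mm above the bench (12 mm deep). Empty at the start. Origin: centre of its underside, on the bench; z up.
- blue_holder: Blue round anti-tip jar holder, fixed to the bench: a shallow cup 84 mm across and 18 mm tall, with one round well about 64 mm across at the mouth, its floor 6 mm above the bench (12 mm deep). Empty at the start. Origin: centre of its underside, on the bench; z up.
- rack: Low fixed wooden rack, open above, 468 mm long (its y), 120 mm deep (its x). Board top 30 mm above the bench. Front rail (-x edge, towards the robot), back rail (+x edge) and end cheeks all reach 55 mm above the bench; rails' inner faces 50 mm either side of the centre line. Jars and tins stand on the board in one row along y, about 84 mm apart, in any order. Origin: on the bench below its centre.
- red_dot_tin: Bystander: low bare-aluminium balm tin with a red dot 26 mm across in the middle of its lid, 50 mm diameter, 32 mm tall, loose, standing on the rack's board among the jars; stays where it is. Origin: centre of its underside, z up.
- blue_dot_tin: Bystander: low bare-aluminium balm tin with a blue dot 26 mm across in the middle of its lid, 50 mm diameter, 32 mm tall, loose, standing on the rack's board among the jars; stays where it is. Origin: centre of its underside, z up.
- bowl: Bystander: small white china bowl, 90 mm across the rim, 40 mm tall, loose on the bench at the robot's left; stays where it is. Origin: centre of its underside, z up.
Not all that is in view belongs to the job. What is meant by the yellow_jar is not green, and is the smaller of those in its own colour.

How it is judged:
By the outcome, as a careful person would: the job done as asked, in the order asked, and still so for the second after the job is handed in, with the robot touching nothing.
It also fails if it takes over 90 s, if anything falls off the work surface, if the arm or the gripper's body presses on something with over 40 N, if the wrist force passes 120 N, or if a joint passes its speed limit or range.

### The arm

A 6-joint arm with a two-finger parallel gripper is mounted at the origin on the work surface. World frame = base frame: x ahead of the robot, y to its left, z up, the work surface at z = 0. Lengths are in m, angles in rad, forces in N, time in s.
With the tool pointing down it reaches from about 0.35 to 0.925 m from the base axis. Payload 6.4 kg.
Tool frame: the origin (TCP) lies between the finger pads; the fingertips stand 25 mm ahead of it and the grasp point (between the pads) lies 6 mm ahead of it (arm.nose_length is the distance from the TCP to the fingertips, in m); z points along the fingers, y is the line along which they close (so a half turn about z gives the same grasp; the last joint's range is limited). The gripper opens to 94 mm and grips with 3 to 60 N. Pads are 16 mm wide; open, the fingers measure 119 mm over their backs; the gripper's body (75 mm by 177 mm) begins 78 mm behind the grasp point.
Start: joints at [0.956, 0.245, 1.558, -0, 1.339, -0.174], TCP at [0.277, 0.588, 0.23] pointing down, gripper open.
Joint ranges: [-3.13, 3.13], [-1.02, 2.26], [0.13, 2.54], [-0.95, 4.09], [0.21, 2.88], [-2.74, 2.74]. Speed limits (rad/s): [2.57, 2.57, 3.14, 3.14, 3.14, 3.14].

### API

Orientations are given as a unit quaternion [w, x, y, z].
In Python, from cell import arm gives the robot as it stands.
- The arm moves only by the tool carry_out, never from a script. Its argument "targets" is a list of rows, each an object with "dp": the shift along the tool's x, y, z in cm, a list of three; "twist": the turn about the tool's z in rad. A call has 1 to 10 rows; each row is the pose to reach, as a shift and turn from the pose commanded when the call began, along the tool's axes at that moment; what a row does not reach only later rows make up. A row lasts 1/12 s, in which the tool goes at most 41.7 mm and 7.16 degrees, less where a joint would pass 70% of its speed; a pose out of reach is approached as far as the arm can. A call with a gripper value outside its range is refused whole. "grip" is the closure, from 0 (fully open) to 1 (shut), set as the call begins (left out, the last holds). The fingers move at their own pace and stop on an object; the grip force is fixed at half the most. Time passes only in rows, so rows that repeat a pose let the fingers close. It gives the time, the measured TCP pose, the force, the opening and the grip force at its end, in the units of the state.
- arm.observe(): the state, without advancing time (a new reading comes with each control period).
- arm.grab_frame(name): name is "side" or "top" or "wrist"; returns the picture (400x640x3 uint8, red, green, blue); there is no depth.
- arm.get_calibration(name): a dict with "mtx" (3x3 intrinsics, pixels), "camera_from_world" (4x4, takes a point from world to camera coordinates). Camera axes: x right, y down, z forward; pixel columns grow to the right and rows downward; lengths in m; the calibration is good to about 2 mm. A picture is of the moment at which its call begins: read the wrist's pose just before it. get_calibration takes no time and is no camera call; for the wrist camera it gives the pose at the moment of the call.
- arm.sign_off(): hands the job in; it is judged then, once.
The state is a dict: "clock": time; "joint_pos": joint angles; "qd": joint speeds; "joint_torque": joint torques, N m; "tcp_pos": TCP position; "tool_rot": TCP orientation; "force": force on the tool from outside, world axes, zero at the start; "wrist_torque": the same for the moment, N m; "opening": finger opening in m; "grasp_force": force on a finger pad.
Only numpy, scipy, OpenCV 4.12 (cv2) and the standard library are available. Lean on these libraries where they do the work, as an engineer would, in place of code of your own. Each camera call takes 0.05 s, during which the arm holds its last target. There are 200 camera calls.

## Working session

There is one attempt and no reset: what is moved stays moved. The work goes in short steps, Python scripts to look and compute and a tool call to move; the robot and the scene stay as the last step left them, time stands still between calls to the robot, and variables do not carry over. Pictures are saved under pics/ and viewed, at most 14 in all, crops included, and the job is handed in when it is done.

Besides the shell and the picture viewer there is one more tool, called after "Emit:" as a command line: name --argument value ..., lists and objects as JSON in quotes. carry_out: Moves the arm, as the interface text tells. Its arguments: {"type":"object","properties":{"targets":{"type":"array"},"grip":{"type":"number"}},"required":["targets"]}

```bash
mkdir -p pics; ls; python3 - <<'E'
from cell import arm
import cv2
s=arm.observe();print(s)
for n in("top","side"):
    cv2.imwrite(f"pics/{n}0.png",arm.grab_frame(n)[:,:,::-1]);c=arm.get_calibration(n);print(n,c)
E
```

```text
pics
{'clock': 0.0, 'joint_pos': array([ 9.55904688e-01,  2.45822890e-01,  1.55899991e+00, -2.55510014e-05,
        1.33867191e+00, -1.74115514e-01]), 'qd': array([-0.00085706, -0.00102724, -0.0001692 , -0.00087379,  0.00228929,
       -0.00063388]), 'joint_torque': array([-2.51438149e-03, -4.15853727e+01, -3.14590001e+01,  6.83369231e-02,
        3.35584022e-02, -1.16521360e-04]), 'tcp_pos': array([0.27700616, 0.58741527, 0.22934725]), 'tool_rot': array([-3.54052301e-04,  2.18605338e-01,  9.75812893e-01, -8.82754675e-04]), 'force': array([-0.71770602,  0.14464817, -0.03685333]), 'wrist_torque': array([0.01383009, 0.01032829, 0.01020558]), 'grasp_force': 0.0, 'opening': 0.09406312237184924}
top {'mtx': array([[368.59336675,   0.        , 314.85528724],
       [  0.        , 368.59336675, 203.4858957 ],
       [  0.        ,   0.        ,   1.        ]]), 'camera_from_world': array([[-0.01620717, -0.99968756, -0.01902941,  0.11466626],
       [-0.9927964 ,  0.01834924, -0.1184002 ,  0.58792194],
       [ 0.11871239,  0.0169734 , -0.9927836 ,  0.95416843],
       [ 0.        ,  0.        ,  0.        ,  1.        ]])}
side {'mtx': array([[408.65003447,   0.        , 322.32250436],
       [  0.        , 408.65003447, 200.32663433],
       [  0.        ,   0.        ,   1.        ]]), 'camera_from_world': array([[-0.99096593, -0.13390893, -0.00741061,  0.60989088],
       [-0.0835358 ,  0.65953043, -0.74702168,  0.04748103],
       [ 0.1049204 , -0.73965398, -0.66475837,  0.89160615],
       [ 0.        ,  0.        ,  0.        ,  1.        ]])}
```

View pics/top0.png

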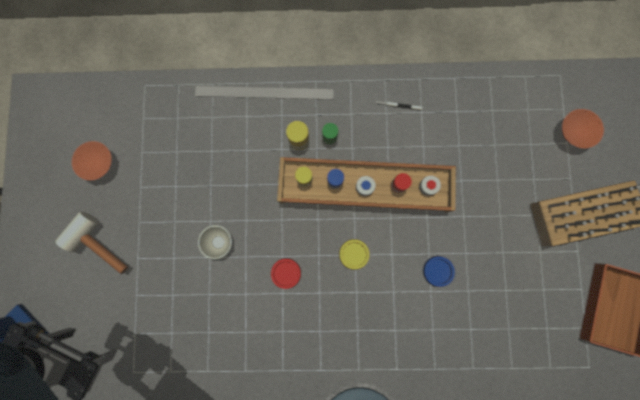

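View pics/side0.png

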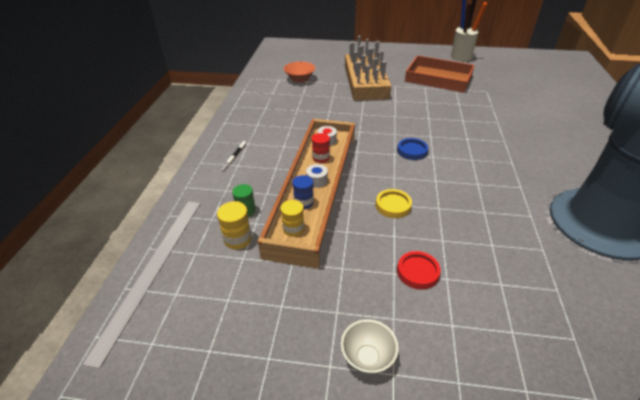

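The top view shows, in the rack from left to right: yellow jar (304,175), blue jar (336,178), blue-dot tin (366,186), red jar (402,182) and red-dot tin (431,185). The holders are red (286,273), yellow (354,255) and blue (438,271). The larger yellow jar (297,132) and the green one behind the rack are decoys, and the side view agrees.

```bash
cat > h.py <<'E'
import cv2, numpy as np
from scipy.spatial.transform import Rotation as R
from cell import arm
HUE={'yellow':[(22,35)],'red':[(0,6),(174,180)],'blue':[(108,125)]}
def mask(img,c,smin=130,vmin=60):
    h=cv2.cvtColor(img,cv2.COLOR_RGB2HSV)
    return sum(cv2.inRange(h,(a,smin,vmin),(b,255,255)) for a,b in HUE[c])
def ray(cal,uv,z):
    T=np.array(cal['camera_from_world']);K=np.array(cal['mtx']);Rm=T[:3,:3]
    o=-Rm.T@T[:3,3];d=Rm.T@np.linalg.inv(K)@np.array([*uv,1.])
    return o+d*(z-o[2])/d[2]
def proj(cal,p):
    T=np.array(cal['camera_from_world']);q=np.array(cal['mtx'])@(T[:3,:3]@np.array(p)+T[:3,3]);return q[:2]/q[2]
def tool():
    s=arm.observe();w,x,y,z=s['tool_rot'];return np.array(s['tcp_pos']),R.from_quat([x,y,z,w]),s
def go(p,ydir):
    """dp(cm),twist from the measured pose to TCP p with tool y along +-ydir (world angle), pointing down"""
    t,r,s=tool();M=r.as_matrix()
    v=M.T@[np.cos(ydir),np.sin(ydir),0];tw=np.arctan2(-v[0],v[1])
    tw=(tw+np.pi/2)%np.pi-np.pi/2
    return np.round(M.T@(np.array(p)-t)*100,2),round(tw,3),s['joint_pos'].round(2)
E
python3 - <<'E'
from h import *
for n in('top','side'):
    im=cv2.imread(f'pics/{n}0.png')[:,:,::-1].copy();cal=arm.get_calibration(n)
    for c in HUE:
        cs,_=cv2.findContours(mask(im,c),cv2.RETR_EXTERNAL,cv2.CHAIN_APPROX_NONE)
        for k in cs:
            a=cv2.contourArea(k)
            if a<40: continue
            (u,v),rad=cv2.minEnclosingCircle(k)
            print(n,c,int(a),(round(u,1),round(v,1)),round(rad,1),cv2.boundingRect(k),'z.092',ray(cal,(u,v),.092)[:2].round(4),'z.018',ray(cal,(u,v),.018)[:2].round(4))
E
```

```text
top yellow 592 (353.6, 253.9) 14.3 (340, 240, 28, 29) z.092 [0.4551 0.0091] z.018 [0.4537 0.0029]
top yellow 195 (303.1, 175.0) 8.5 (295, 167, 17, 17) z.092 [0.6572 0.1324] z.018 [0.6719 0.1359]
top yellow 305 (297.0, 132.3) 10.7 (287, 122, 21, 22) z.092 [0.7701 0.1468] z.018 [0.7939 0.1516]
top red 636 (285.2, 273.1) 14.9 (271, 259, 29, 29) z.092 [0.4106 0.1798] z.018 [0.4057 0.1872]
top red 206 (401.7, 181.3) 8.9 (393, 174, 18, 17) z.092 [ 0.6359 -0.1181] z.018 [ 0.6489 -0.1345]
top blue 567 (438.4, 271.1) 14.5 (425, 257, 28, 29) z.092 [ 0.4098 -0.1981] z.018 [ 0.4048 -0.2209]
top blue 127 (335.4, 177.3) 7.2 (329, 171, 13, 14) z.092 [0.6496 0.0499] z.018 [0.6637 0.0469]
side yellow 494 (232.2, 212.5) 15.4 (217, 200, 31, 23) z.092 [0.768  0.1651] z.018 [0.8026 0.0906]
side yellow 287 (291.5, 207.5) 11.6 (280, 199, 24, 18) z.092 [0.6571 0.1367] z.018 [0.6765 0.0582]
side yellow 666 (393.5, 201.0) 17.8 (376, 189, 36, 25) z.092 [0.4598 0.0925] z.018 [0.4523 0.008 ]
side red 1247 (418.1, 269.9) 22.0 (397, 251, 44, 38) z.092 [0.4184 0.261 ] z.018 [0.4052 0.1996]
side red 326 (322.2, 140.5) 13.9 (311, 129, 20, 25) z.092 [ 0.6292 -0.1041] z.018 [ 0.6449 -0.2156]
side blue 194 (302.5, 182.0) 9.7 (293, 176, 20, 14) z.092 [0.6491 0.0562] z.018 [ 0.6675 -0.0333]
side blue 430 (412.5, 147.0) 14.6 (398, 139, 30, 20) z.092 [ 0.417 -0.103] z.018 [ 0.4037 -0.2143]
```

```bash
python3 - <<'E'
from h import *
print(tool()[1].as_matrix().round(3)); print(go((.657,.133,.20),1.487))
E
```

```text
[[-0.904  0.427 -0.001]
 [ 0.427  0.904 -0.001]
 [ 0.    -0.002 -1.   ]]
(array([-53.75, -24.89,   2.98]), np.float64(-0.357), array([ 0.96,  0.25,  1.56, -0.  ,  1.34, -0.17]))
```

Emit:
carry_out --targets '[{"dp": [-2.5, -1.2, 0], "twist": -0.03}, {"dp": [-5.5, -2.5, 0], "twist": -0.07}, {"dp": [-9, -4.2, 0], "twist": -0.11}, {"dp": [-12.5, -5.8, 0], "twist": -0.15}, {"dp": [-16, -7.4, 0], "twist": -0.19}, {"dp": [-19.5, -9, 0], "twist": -0.23}, {"dp": [-23, -10.6, 0], "twist": -0.27}, {"dp": [-26.5, -12.2, 0], "twist": -0.31}, {"dp": [-29, -13.4, 0], "twist": -0.34}, {"dp": [-30, -13.9, 0], "twist": -0.357}]' --grip 0.3

```text
clock: 0.93
tcp_pos: [0.4913, 0.3311, 0.23]
tool_rot: [-0.0, 0.043, 0.999, -0.0]
force: [-0.3, -0.4, -0.0]
opening: 0.0658
grasp_force: 0.0
```

```bash
python3 - <<'E'
from h import *
print(go((.657,.133,.20),1.487),tool()[2]['opening'])
E
```

```text
(array([-18.21, -18.31,   3.02]), np.float64(-0.002), array([ 0.4 ,  0.11,  1.71, -0.  ,  1.32, -1.08])) 0.06577190897619313
```

Emit:
carry_out --targets '[{"dp": [-1.5, -1.5, 0]}, {"dp": [-4, -4, 0.5]}, {"dp": [-6.5, -6.5, 1]}, {"dp": [-9, -9, 1.5]}, {"dp": [-11.5, -11.5, 2]}, {"dp": [-14, -14, 2.5]}, {"dp": [-16.2, -16.3, 3]}, {"dp": [-17.6, -17.7, 3]}, {"dp": [-18.2, -18.3, 3]}, {"dp": [-18.2, -18.3, 3]}]'

```text
invalid input at $.targets[0]: expected keys dp, twist
```

```bash
python3 - <<'E'
from h import *
print(go((.657,.133,.078),1.487))
cal=arm.get_calibration('wrist');im=arm.grab_frame('wrist');cv2.imwrite('pics/w1.png',im[:,:,::-1])
for p in((.657,.133,.092),(.650,.050,.092),(.657,.133,.03)):print(proj(cal,p).round(1))
E
```

```text
(array([-18.22, -18.3 ,  15.22]), np.float64(-0.002), array([ 0.4 ,  0.11,  1.71, -0.  ,  1.32, -1.08]))
[154.1 370.4]
[ 77.4 370.3]
[178.8 334.1]
```

View pics/w1.png

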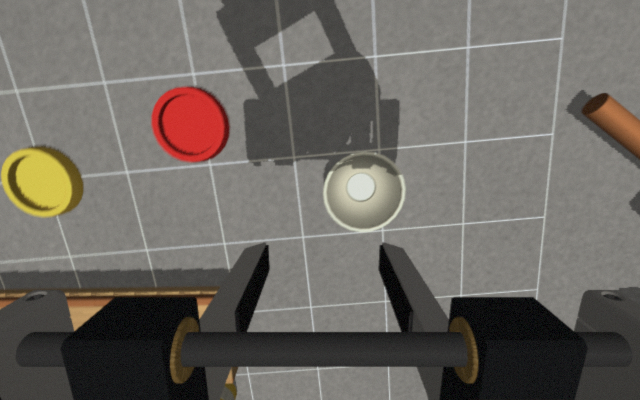

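The move was refused because twist is required, so the arm has not moved. The wrist picture shows the red holder at (190,123), the yellow holder at (40,182) and the bowl at (363,190).

Emit:
carry_out --targets '[{"dp": [-1.5, -1.5, 0], "twist": 0}, {"dp": [-4, -4, 0.5], "twist": 0}, {"dp": [-6.5, -6.5, 1], "twist": 0}, {"dp": [-9, -9, 1.5], "twist": 0}, {"dp": [-11.5, -11.5, 2], "twist": 0}, {"dp": [-14, -14, 2.5], "twist": 0}, {"dp": [-16.2, -16.3, 3], "twist": 0}, {"dp": [-17.6, -17.7, 3], "twist": 0}, {"dp": [-18.2, -18.3, 3], "twist": 0}, {"dp": [-18.2, -18.3, 3], "twist": 0}]'

```text
clock: 1.82
tcp_pos: [0.6559, 0.1361, 0.2004]
tool_rot: [-0.0, 0.043, 0.999, 0.0]
force: [-0.7, 0.7, 0.8]
opening: 0.0656
grasp_force: 0.0
```

```bash
python3 - <<'E'
from h import *
print(go((.657,.133,.078),1.487))
cal=arm.get_calibration('wrist');im=arm.grab_frame('wrist');cv2.imwrite('pics/w2.png',im[:,:,::-1])
for p in((.657,.133,.092),(.650,.050,.092),(.657,.133,.03)):print(proj(cal,p).round(1))
for c in HUE:
    for k in cv2.findContours(mask(im,c),cv2.RETR_EXTERNAL,cv2.CHAIN_APPROX_NONE)[0]:
        if cv2.contourArea(k)>200 :
            (u,v),rad=cv2.minEnclosingCircle(k);b=cv2.boundingRect(k)
            print(c,b,ray(cal,(u,v),.018).round(4),ray(cal,(b[0]+b[2]/2,b[1]+b[3]/2),.018).round(4))
E
```

```text
(array([-0.13, -0.3 , 12.24]), np.float64(-0.001), array([ 0.04,  0.32,  1.53,  0.  ,  1.3 , -1.45]))
[319.1 219.2]
[220.6 219.2]
[319.9 201.5]
yellow (320, 281, 59, 52) [0.799  0.1549 0.018 ] [0.7899 0.156  0.018 ]
yellow (297, 187, 52, 57) [0.6749 0.1336 0.018 ] [0.6757 0.1345 0.018 ]
yellow (119, 0, 92, 45) [0.4631 0.0072 0.018 ] [0.4777 0.0045 0.018 ]
red (0, 186, 79, 57) [ 0.647  -0.1715  0.018 ] [ 0.6488 -0.1707  0.018 ]
blue (201, 193, 52, 50) [0.6683 0.03   0.018 ] [0.6697 0.0306 0.018 ]
blue (133, 185, 27, 26) [ 0.6397 -0.0512  0.018 ] [ 0.6405 -0.0512  0.018 ]
```

View pics/w2.png

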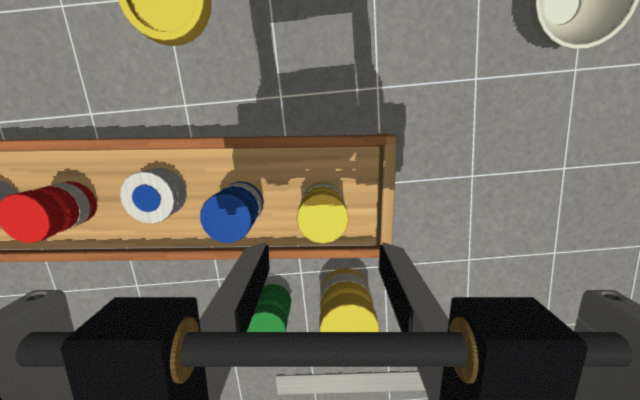

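The yellow cap is centred at (323,218) px between the fingers, the blue one at (227,217). Both match two views within 3 mm, so I descend.

Emit:
carry_out --targets '[{"dp": [-0.1, 0, 1], "twist": 0}, {"dp": [-0.1, 0, 3], "twist": 0}, {"dp": [-0.1, 0, 5], "twist": 0}, {"dp": [-0.1, 0, 7], "twist": 0}, {"dp": [-0.1, 0, 9], "twist": 0}, {"dp": [-0.1, 0, 10.5], "twist": 0}, {"dp": [-0.1, 0, 11.5], "twist": 0}, {"dp": [-0.1, 0, 12], "twist": 0}, {"dp": [-0.1, 0, 12.2], "twist": 0}, {"dp": [-0.1, 0, 12.2], "twist": 0}]'

```text
clock: 2.7
tcp_pos: [0.6566, 0.1368, 0.0788]
tool_rot: [0.0, 0.042, 0.999, 0.0]
force: [-0.6, -0.3, -0.6]
opening: 0.0658
grasp_force: 0.0
```

Emit:
carry_out --targets '[{"dp": [0, 0, 0], "twist": 0}, {"dp": [0, 0, 0], "twist": 0}, {"dp": [0, 0, 0], "twist": 0}, {"dp": [0, 0, 0], "twist": 0}, {"dp": [0, 0, 0], "twist": 0}, {"dp": [0, 0, 0], "twist": 0}]' --grip 1

```text
clock: 3.2
tcp_pos: [0.657, 0.1363, 0.0793]
tool_rot: [0.001, 0.042, 0.999, -0.0]
force: [-0.5, -0.3, 3.8]
opening: 0.0437
grasp_force: 30.0
```

Emit:
carry_out --targets '[{"dp": [0, 0, -0.5], "twist": 0}, {"dp": [0, 0, -2], "twist": 0}, {"dp": [0, 0, -4], "twist": 0}, {"dp": [0, 0, -6], "twist": 0}, {"dp": [0, 0, -8], "twist": 0}, {"dp": [0, 0, -9.5], "twist": 0}, {"dp": [1, -1, -10], "twist": 0}, {"dp": [3, -3, -10], "twist": 0}, {"dp": [5, -5, -10], "twist": 0}, {"dp": [6, -6, -10], "twist": 0}]'

```text
clock: 4.03
tcp_pos: [0.5896, 0.0807, 0.1787]
tool_rot: [-0.001, 0.042, 0.999, -0.0]
force: [-0.1, 0.1, -1.2]
opening: 0.0434
grasp_force: 30.0
```

```bash
python3 - <<'E'
from h import *
for _ in range(2):
    cal=arm.get_calibration('wrist');im=arm.grab_frame('wrist')
cv2.imwrite('pics/w3.png',im[:,:,::-1])
for c in HUE:
    for k in cv2.findContours(mask(im,c),cv2.RETR_EXTERNAL,cv2.CHAIN_APPROX_NONE)[0]:
        if cv2.contourArea(k)>400 :
            e=cv2.fitEllipse(k);print(c,cv2.boundingRect(k),[np.round(q,1) for q in e],ray(cal,e[0],.012).round(4))
print(tool()[0])
E
```

```text
yellow (279, 226, 90, 102) [array([323.7, 278.1]), array([ 86.9, 102.2]), np.float64(178.9)] [0.6742 0.0734 0.012 ]
yellow (183, 14, 92, 98) [array([228.5,  62.2]), array([87.9, 99.6]), np.float64(147.3)] [0.4515 0.0052 0.012 ]
red (15, 270, 29, 24) [array([ 28.3, 281.3]), array([21.8, 28.2]), np.float64(104.1)] [ 0.6513 -0.2489  0.012 ]
red (66, 258, 75, 63) [array([102.8, 289.3]), array([52.9, 78.7]), np.float64(59.5)] [ 0.6676 -0.1702  0.012 ]
red (385, 0, 92, 39) [array([428.2,  15.8]), array([39.8, 95.1]), np.float64(88.3)] [0.4292 0.1862 0.012 ]
blue (198, 258, 27, 25) [array([210.9, 270.2]), array([23.5, 26.4]), np.float64(108.6)] [ 0.6547 -0.0474  0.012 ]
blue (0, 0, 27, 78) [array([10.7, 42.2]), array([27.7, 75.8]), np.float64(176.7)] [ 0.4185 -0.187   0.012 ]
[0.59023793 0.08083894 0.17882181]
```

View pics/w3.png

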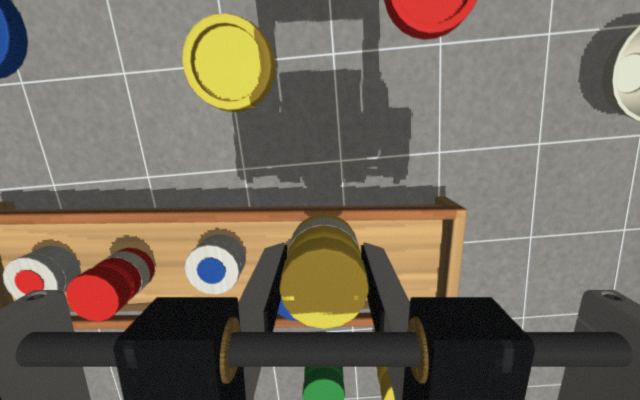

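The wrist picture shows the jar held upright at (323,278) and the yellow holder at (228,62), which puts the holder at (0.4525, 0.005).

```bash
python3 - <<'E'
from h import *
print(go((.4525,.005,.1787),1.487),go((.4525,.005,.0565),1.487))
E
```

```text
(array([13.08, -8.73,  0.02]), np.float64(-0.002), array([-0.05,  0.17,  1.74, -0.  ,  1.23, -1.54])) (array([13.07, -8.73, 12.24]), np.float64(-0.002), array([-0.05,  0.17,  1.74, -0.  ,  1.23, -1.54]))
```

Emit:
carry_out --targets '[{"dp": [1, -0.7, 0], "twist": 0}, {"dp": [3, -2, 0], "twist": 0}, {"dp": [5.5, -3.7, 0], "twist": 0}, {"dp": [8, -5.3, 0], "twist": 0}, {"dp": [10.5, -7, 0], "twist": 0}, {"dp": [12.2, -8.2, 1], "twist": 0}, {"dp": [13.1, -8.7, 3], "twist": 0}, {"dp": [13.1, -8.7, 5], "twist": 0}, {"dp": [13.1, -8.7, 6.5], "twist": 0}, {"dp": [13.1, -8.7, 7], "twist": 0}]'

```text
clock: 4.97
tcp_pos: [0.4529, 0.0065, 0.1068]
tool_rot: [-0.002, 0.042, 0.999, 0.0]
force: [-0.1, 0.4, -0.9]
opening: 0.0437
grasp_force: 30.0
```

```bash
python3 - <<'E'
from h import *
print(go((.4525,.005,.0565),1.487))
cal=arm.get_calibration('wrist');im=arm.grab_frame('wrist');cv2.imwrite('pics/w4.png',im[:,:,::-1])
print(tool()[0],proj(cal,(.4525,.005,.018)))
E
```

```text
(array([ 0.01, -0.16,  5.03]), np.float64(-0.0), array([-0.24, -0.07,  2.14,  0.  ,  1.07, -1.72]))
[0.45299455 0.00653601 0.10688486] [320.4489965  224.84611743]
```

View pics/w4.png

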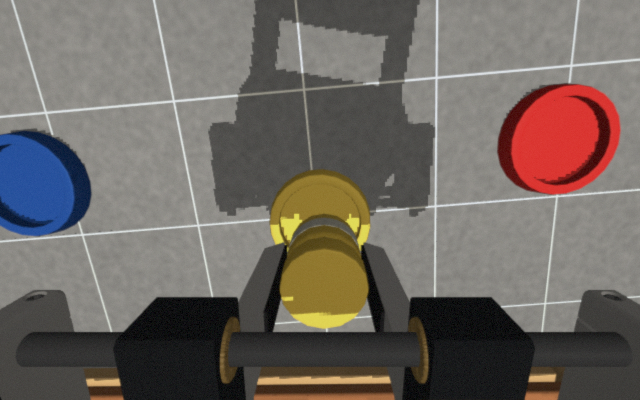

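The jar (324,280) is lined up over the yellow holder (320,222), so I lower it gently.

Emit:
carry_out --targets '[{"dp": [0, -0.1, 0.8], "twist": 0}, {"dp": [0, -0.1, 1.8], "twist": 0}, {"dp": [0, -0.1, 2.8], "twist": 0}, {"dp": [0, -0.1, 3.6], "twist": 0}, {"dp": [0, -0.1, 4.1], "twist": 0}, {"dp": [0, -0.1, 4.5], "twist": 0}, {"dp": [0, -0.1, 4.7], "twist": 0}, {"dp": [0, -0.1, 4.9], "twist": 0}, {"dp": [0, -0.1, 5.0], "twist": 0}, {"dp": [0, -0.1, 5.0], "twist": 0}]'

```text
clock: 5.85
tcp_pos: [0.4537, 0.005, 0.0585]
tool_rot: [0.0, 0.042, 0.999, -0.0]
force: [0.2, -0.2, -0.8]
opening: 0.0438
grasp_force: 30.0
```

Emit:
carry_out --targets '[{"dp": [0, 0, 0.1], "twist": 0}, {"dp": [0, 0, 0.15], "twist": 0}, {"dp": [0, 0, 0.2], "twist": 0}, {"dp": [0, 0, 0.25], "twist": 0}, {"dp": [0, 0, 0.3], "twist": 0}, {"dp": [0, 0, 0.3], "twist": 0}]'

```text
clock: 6.35
tcp_pos: [0.4536, 0.005, 0.0554]
tool_rot: [-0.0, 0.042, 0.999, 0.0]
force: [1.1, -0.9, -1.5]
opening: 0.044
grasp_force: 30.0
```

Emit:
carry_out --targets '[{"dp": [0, 0, 0.05], "twist": 0}, {"dp": [0, 0, 0.1], "twist": 0}, {"dp": [0, 0, 0.1], "twist": 0}, {"dp": [0, 0, 0.1], "twist": 0}]'

```text
clock: 6.68
tcp_pos: [0.4538, 0.005, 0.0553]
tool_rot: [-0.0, 0.042, 0.999, 0.0]
force: [-4.0, 1.2, 7.8]
opening: 0.0438
grasp_force: 30.0
```

Contact at +8 N, so the jar is seated. I release and rise.

Emit:
carry_out --targets '[{"dp": [0, 0, 0], "twist": 0}, {"dp": [0, 0, 0], "twist": 0}, {"dp": [0, 0, 0], "twist": 0}, {"dp": [0, 0, 0], "twist": 0}, {"dp": [0, 0, 0], "twist": 0}]' --grip 0.3

```text
clock: 7.1
tcp_pos: [0.4537, 0.005, 0.0544]
tool_rot: [-0.0, 0.042, 0.999, 0.0]
force: [0.6, 0.2, 0.4]
opening: 0.0659
grasp_force: 0.0
```

Emit:
carry_out --targets '[{"dp": [0, 0, -0.7], "twist": 0}, {"dp": [0, 0, -2], "twist": 0}, {"dp": [0, 0, -4], "twist": 0}, {"dp": [0, 0, -6.5], "twist": 0}, {"dp": [0, 0, -9], "twist": 0}, {"dp": [0, 0, -11.5], "twist": 0}, {"dp": [0, 0, -13.5], "twist": 0}, {"dp": [0, 0, -14.3], "twist": 0}, {"dp": [0, 0, -14.5], "twist": 0}]'

```text
clock: 7.85
tcp_pos: [0.4547, 0.0048, 0.2016]
tool_rot: [0.002, 0.042, 0.999, -0.0]
force: [-0.6, 0.2, 0.3]
opening: 0.0661
grasp_force: 0.0
```

```bash
python3 - <<'E'
from h import *
cal=arm.get_calibration('wrist');im=arm.grab_frame('wrist')
for c in HUE:
    for k in cv2.findContours(mask(im,c),cv2.RETR_EXTERNAL,cv2.CHAIN_APPROX_NONE)[0]:
        if cv2.contourArea(k)>400 :
            e=cv2.fitEllipse(k);print(c,cv2.boundingRect(k),ray(cal,e[0],.012).round(4),ray(cal,e[0],.068).round(4))
cv2.imwrite('pics/w5.png',im[:,:,::-1])
print(go((.636,-.115,.20),1.487))
E
```

```text
yellow (286, 154, 74, 76) [0.4501 0.0046 0.012 ] [0.4379 0.0059 0.068 ]
red (220, 367, 26, 33) [ 0.6959 -0.1322  0.012 ] [ 0.6435 -0.1085  0.068 ]
red (455, 91, 86, 81) [0.4015 0.1893 0.012 ] [0.3973 0.1604 0.068 ]
blue (365, 378, 43, 22) [0.7206 0.0659 0.012 ] [0.6642 0.0572 0.068 ]
blue (65, 125, 86, 78) [ 0.4016 -0.2193  0.012 ] [ 0.3973 -0.1815  0.068 ]
(array([-19.13, -10.43,   0.07]), np.float64(0.0), array([-0.24, -0.2 ,  2.07, -0.  ,  1.27, -1.73]))
```

View pics/w5.png

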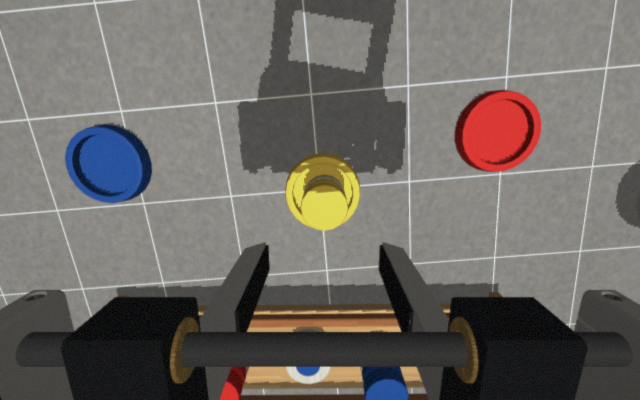

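The yellow jar stands in its holder (322,192). The red holder (498,130) is at (0.403, 0.189) and the blue one (108,162) at (0.403, -0.219). The red jar is next.

Emit:
carry_out --targets '[{"dp": [-1, -0.5, 0], "twist": 0}, {"dp": [-3.5, -1.9, 0], "twist": 0}, {"dp": [-6.5, -3.5, 0], "twist": 0}, {"dp": [-9.5, -5.2, 0], "twist": 0}, {"dp": [-12.5, -6.8, 0], "twist": 0}, {"dp": [-15.5, -8.5, 0], "twist": 0}, {"dp": [-17.8, -9.7, 0], "twist": 0}, {"dp": [-18.9, -10.3, 0], "twist": 0}, {"dp": [-19.1, -10.4, 0], "twist": 0}, {"dp": [-19.1, -10.4, 0], "twist": 0}]'

```text
clock: 8.73
tcp_pos: [0.6346, -0.1146, 0.1971]
tool_rot: [-0.002, 0.042, 0.999, 0.001]
force: [0.1, -0.2, 0.5]
opening: 0.0656
grasp_force: 0.0
```

```bash
cat > cap.py <<'E'
from h import *
import sys
c=sys.argv[1]
cal=arm.get_calibration('wrist');im=arm.grab_frame('wrist');t=tool()[0];print('tcp',t)
for k in cv2.findContours(mask(im,c),cv2.RETR_EXTERNAL,cv2.CHAIN_APPROX_NONE)[0]:
    if cv2.contourArea(k)>800:
        x,y,w,h=cv2.boundingRect(k);r=w/2
        print((x,y,w,h),'cap at',ray(cal,(x+r,y+h-r),.092).round(4),'width mm',1e3*np.linalg.norm(ray(cal,(x,y+h-r),.092)-ray(cal,(x+w,y+h-r),.092)).round(4))
cv2.imwrite(f'pics/cap_{c}.png',im[:,:,::-1])
E
python3 cap.py red
```

```text
tcp [ 0.63422192 -0.11409558  0.19759869]
(293, 187, 52, 58) cap at [ 0.6341 -0.1175  0.092 ] width mm 43.4
```

View pics/cap_red.png

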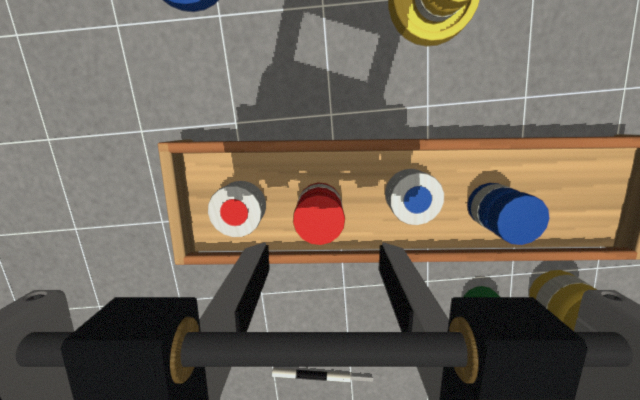

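The red cap (319,217) is at (0.634, -0.1175). The tins on both sides clear the fingers by about 14 mm.

Emit:
carry_out --targets '[{"dp": [0, -0.3, 1], "twist": 0}, {"dp": [0, -0.3, 3], "twist": 0}, {"dp": [0, -0.3, 5], "twist": 0}, {"dp": [0, -0.3, 7], "twist": 0}, {"dp": [0, -0.3, 9], "twist": 0}, {"dp": [0, -0.3, 10.5], "twist": 0}, {"dp": [0, -0.3, 11.3], "twist": 0}, {"dp": [0, -0.3, 11.8], "twist": 0}, {"dp": [0, -0.3, 11.9], "twist": 0}, {"dp": [0, -0.3, 11.9], "twist": 0}]'

```text
clock: 9.62
tcp_pos: [0.6354, -0.1177, 0.081]
tool_rot: [0.0, 0.042, 0.999, -0.0]
force: [-0.2, -0.5, -0.3]
opening: 0.0658
grasp_force: 0.0
```

Emit:
carry_out --targets '[{"dp": [0, 0, 0], "twist": 0}, {"dp": [0, 0, 0], "twist": 0}, {"dp": [0, 0, 0], "twist": 0}, {"dp": [0, 0, 0], "twist": 0}, {"dp": [0, 0, 0], "twist": 0}, {"dp": [0, 0, 0], "twist": 0}]' --grip 1

```text
clock: 10.12
tcp_pos: [0.6355, -0.1178, 0.0812]
tool_rot: [0.001, 0.042, 0.999, -0.0]
force: [-1.0, -0.5, 3.0]
opening: 0.0436
grasp_force: 30.0
```

Emit:
carry_out --targets '[{"dp": [0, 0, -0.5], "twist": 0}, {"dp": [0, 0, -2], "twist": 0}, {"dp": [0, 0, -4], "twist": 0}, {"dp": [0, 0, -6], "twist": 0}, {"dp": [0, 0, -8], "twist": 0}, {"dp": [0.5, 0, -9.5], "twist": 0}, {"dp": [2, 1.5, -10], "twist": 0}, {"dp": [4, 4, -10], "twist": 0}, {"dp": [5.5, 6, -10], "twist": 0}, {"dp": [6, 7, -10], "twist": 0}]'

```text
clock: 10.95
tcp_pos: [0.5795, -0.0408, 0.1812]
tool_rot: [-0.0, 0.041, 0.999, 0.0]
force: [0.5, -0.8, -1.6]
opening: 0.0435
grasp_force: 30.0
```

```bash
python3 - <<'E'
from h import *
print(tool()[0],go((.403,.189,.18),1.487))
E
```

```text
[ 0.579531   -0.04075754  0.18123649] (array([19.49, 21.44,  0.14]), np.float64(0.001), array([-0.27,  0.13,  1.78,  0.  ,  1.23, -1.75]))
```

Emit:
carry_out --targets '[{"dp": [1, 1.1, 0], "twist": 0}, {"dp": [3, 3.3, 0], "twist": 0}, {"dp": [5.5, 6, 0], "twist": 0}, {"dp": [8, 8.8, 0], "twist": 0}, {"dp": [10.5, 11.5, 0], "twist": 0}, {"dp": [13, 14.3, 0], "twist": 0}, {"dp": [15.5, 17, 0], "twist": 0}, {"dp": [17.8, 19.6, 0], "twist": 0}, {"dp": [19.2, 21.1, 0], "twist": 0}, {"dp": [19.5, 21.4, 0], "twist": 0}]'

```text
clock: 11.78
tcp_pos: [0.403, 0.1887, 0.1807]
tool_rot: [0.0, 0.04, 0.999, 0.0]
force: [0.6, -1.1, -2.1]
opening: 0.0437
grasp_force: 30.0
```

```bash
cat > hold.py <<'E'
from h import *
import sys
c=sys.argv[1]
cal=arm.get_calibration('wrist');im=arm.grab_frame('wrist');print(tool()[0])
m=mask(im,c,130,30)
for k in cv2.findContours(m,cv2.RETR_EXTERNAL,cv2.CHAIN_APPROX_NONE)[0]:
    if cv2.contourArea(k)>800:
        x,y,w,h=cv2.boundingRect(k);print((x,y,w,h))
        r=w/2;print('from top edge',ray(cal,(x+r,y+r),.018).round(4))
cv2.imwrite(f'pics/hold_{c}.png',im[:,:,::-1])
E
python3 hold.py red
```

```text
[0.40376579 0.18803536 0.18081101]
(279, 223, 90, 102)
from top edge [0.4753 0.1842 0.018 ]
(286, 160, 79, 69)
from top edge [0.4006 0.1916 0.018 ]
```

View pics/hold_red.png

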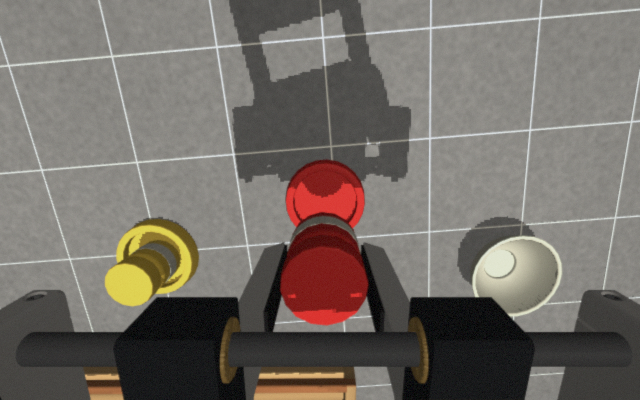

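The jar (324,275) lines up with the red holder (325,198), and the bowl and yellow jar are well clear.

Emit:
carry_out --targets '[{"dp": [0, 0.1, 1], "twist": 0}, {"dp": [0.1, 0.1, 3], "twist": 0}, {"dp": [0.1, 0.1, 5], "twist": 0}, {"dp": [0.1, 0.1, 7], "twist": 0}, {"dp": [0.1, 0.1, 8.8], "twist": 0}, {"dp": [0.1, 0.1, 10], "twist": 0}, {"dp": [0.1, 0.1, 10.8], "twist": 0}, {"dp": [0.1, 0.1, 11.4], "twist": 0}, {"dp": [0.1, 0.1, 11.8], "twist": 0}, {"dp": [0.1, 0.1, 12], "twist": 0}]'

```text
clock: 12.67
tcp_pos: [0.4043, 0.1875, 0.0602]
tool_rot: [0.0, 0.042, 0.999, -0.0]
force: [0.2, -0.1, -0.8]
opening: 0.0437
grasp_force: 30.0
```

Emit:
carry_out --targets '[{"dp": [0, 0, 0.05], "twist": 0}, {"dp": [0, 0, 0.1], "twist": 0}, {"dp": [0, 0, 0.15], "twist": 0}, {"dp": [0, 0, 0.2], "twist": 0}, {"dp": [0, 0, 0.25], "twist": 0}, {"dp": [0, 0, 0.25], "twist": 0}]'

```text
clock: 13.17
tcp_pos: [0.4038, 0.1879, 0.0581]
tool_rot: [0.0, 0.042, 0.999, 0.0]
force: [-0.3, 0.2, -1.4]
opening: 0.0434
grasp_force: 30.0
```

Emit:
carry_out --targets '[{"dp": [0, 0, 0.05], "twist": 0}, {"dp": [0, 0, 0.1], "twist": 0}, {"dp": [0, 0, 0.15], "twist": 0}, {"dp": [0, 0, 0.15], "twist": 0}]'

```text
clock: 13.5
tcp_pos: [0.404, 0.1879, 0.0572]
tool_rot: [-0.0, 0.042, 0.999, -0.0]
force: [-3.8, -1.1, 6.1]
opening: 0.0435
grasp_force: 30.0
```

Contact, so I release and rise.

Emit:
carry_out --targets '[{"dp": [0, 0, 0], "twist": 0}, {"dp": [0, 0, 0], "twist": 0}, {"dp": [0, 0, 0], "twist": 0}, {"dp": [0, 0, 0], "twist": 0}, {"dp": [0, 0, 0], "twist": 0}]' --grip 0.3

```text
clock: 13.92
tcp_pos: [0.4038, 0.1878, 0.0564]
tool_rot: [-0.0, 0.042, 0.999, -0.0]
force: [0.1, 0.1, -0.1]
opening: 0.0655
grasp_force: 0.0
```

Emit:
carry_out --targets '[{"dp": [0, 0, -0.7], "twist": 0}, {"dp": [0, 0, -2], "twist": 0}, {"dp": [0, 0, -4], "twist": 0}, {"dp": [0, 0, -6.5], "twist": 0}, {"dp": [0, 0, -9], "twist": 0}, {"dp": [0, 0, -11.5], "twist": 0}, {"dp": [0, 0, -13.5], "twist": 0}, {"dp": [0, 0, -14.2], "twist": 0}, {"dp": [0, 0, -14.2], "twist": 0}]'

```text
clock: 14.67
tcp_pos: [0.405, 0.1881, 0.2007]
tool_rot: [0.002, 0.042, 0.999, 0.001]
force: [0.2, 0.4, -0.8]
opening: 0.0659
grasp_force: 0.0
```

```bash
python3 - <<'E'
from h import *
cv2.imwrite('pics/w6.png',arm.grab_frame('wrist')[:,:,::-1])
print(tool()[0],go((.650,.054,.20),1.487))
E
```

```text
[0.40401357 0.18786038 0.19881157] (array([-25.63, -11.28,  -0.09]), np.float64(0.0), array([ 0.18, -0.23,  2.09, -0.  ,  1.27, -1.31]))
```

View pics/w6.png

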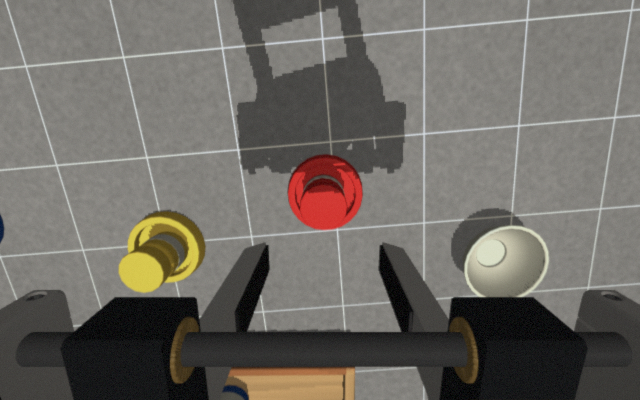

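The red jar stands upright in its holder (325,192), and the yellow jar is still seated. The blue jar is next.

Emit:
carry_out --targets '[{"dp": [-1.5, -0.7, 0], "twist": 0}, {"dp": [-4.5, -2, 0], "twist": 0}, {"dp": [-8, -3.5, 0], "twist": 0}, {"dp": [-11.5, -5, 0], "twist": 0}, {"dp": [-15, -6.6, 0], "twist": 0}, {"dp": [-18.5, -8.1, 0], "twist": 0}, {"dp": [-22, -9.7, 0], "twist": 0}, {"dp": [-24.5, -10.8, 0], "twist": 0}, {"dp": [-25.6, -11.3, 0], "twist": 0}, {"dp": [-25.6, -11.3, 0], "twist": 0}]'

```text
clock: 15.55
tcp_pos: [0.6501, 0.0521, 0.1954]
tool_rot: [-0.002, 0.043, 0.999, -0.0]
force: [0.2, 0.2, -0.1]
opening: 0.0659
grasp_force: 0.0
```

```bash
python3 cap.py blue
```

```text
tcp [0.64884612 0.05316775 0.19562253]
(299, 193, 51, 50) cap at [0.6482 0.0538 0.092 ] width mm 42.2
```

Emit:
carry_out --targets '[{"dp": [0, 0, 1], "twist": 0}, {"dp": [0, 0, 3], "twist": 0}, {"dp": [0, 0, 5], "twist": 0}, {"dp": [0, 0, 7], "twist": 0}, {"dp": [0, 0, 9], "twist": 0}, {"dp": [0, 0, 10.5], "twist": 0}, {"dp": [0, 0, 11.3], "twist": 0}, {"dp": [0, 0, 11.7], "twist": 0}, {"dp": [0, 0, 11.8], "twist": 0}, {"dp": [0, 0, 11.8], "twist": 0}]'

```text
clock: 16.43
tcp_pos: [0.6498, 0.0539, 0.0811]
tool_rot: [0.001, 0.042, 0.999, -0.0]
force: [-0.5, 0.3, -0.1]
opening: 0.0659
grasp_force: 0.0
```

Emit:
carry_out --targets '[{"dp": [0, 0, 0], "twist": 0}, {"dp": [0, 0, 0], "twist": 0}, {"dp": [0, 0, 0], "twist": 0}, {"dp": [0, 0, 0], "twist": 0}, {"dp": [0, 0, 0], "twist": 0}, {"dp": [0, 0, 0], "twist": 0}]' --grip 1

```text
clock: 16.93
tcp_pos: [0.65, 0.0536, 0.0813]
tool_rot: [0.001, 0.042, 0.999, -0.0]
force: [-0.3, -0.5, 3.7]
opening: 0.0437
grasp_force: 30.0
```

Emit:
carry_out --targets '[{"dp": [0, 0, -0.5], "twist": 0}, {"dp": [0, 0, -2], "twist": 0}, {"dp": [0, 0, -4], "twist": 0}, {"dp": [0, 0, -6], "twist": 0}, {"dp": [0, 0, -8], "twist": 0}, {"dp": [0.5, 0, -9.5], "twist": 0}, {"dp": [2, -1.5, -10], "twist": 0}, {"dp": [4, -4, -10], "twist": 0}, {"dp": [5.5, -6, -10], "twist": 0}, {"dp": [6, -7, -10], "twist": 0}]'

```text
clock: 17.77
tcp_pos: [0.5821, -0.0121, 0.1812]
tool_rot: [-0.0, 0.042, 0.999, -0.0]
force: [-0.2, -0.4, -1.0]
opening: 0.0442
grasp_force: 30.0
```

```bash
python3 - <<'E'
from h import *
print(tool()[0],go((.403,-.2195,.18),1.487))
E
```

```text
[ 0.58210814 -0.01213139  0.18123106] (array([ 16.09, -22.18,   0.14]), np.float64(-0.001), array([-0.22,  0.14,  1.77, -0.  ,  1.23, -1.7 ]))
```

Emit:
carry_out --targets '[{"dp": [0.8, -1.1, 0], "twist": 0}, {"dp": [2.5, -3.4, 0], "twist": 0}, {"dp": [4.5, -6.2, 0], "twist": 0}, {"dp": [6.6, -9.1, 0], "twist": 0}, {"dp": [8.7, -12, 0], "twist": 0}, {"dp": [10.8, -14.9, 0], "twist": 0}, {"dp": [12.9, -17.8, 0], "twist": 0}, {"dp": [14.7, -20.3, 0], "twist": 0}, {"dp": [15.8, -21.8, 0], "twist": 0}, {"dp": [16.1, -22.2, 0], "twist": 0}]'

```text
clock: 18.6
tcp_pos: [0.4037, -0.2206, 0.181]
tool_rot: [0.0, 0.043, 0.999, -0.0]
force: [0.2, -0.6, -0.6]
opening: 0.0433
grasp_force: 30.0
```

```bash
python3 hold.py blue
```

```text
[ 0.40410975 -0.22015714  0.18096241]
(280, 225, 89, 101)
from top edge [ 0.478  -0.2254  0.018 ]
(284, 159, 78, 69)
from top edge [ 0.3997 -0.2202  0.018 ]
```

View pics/hold_blue.png

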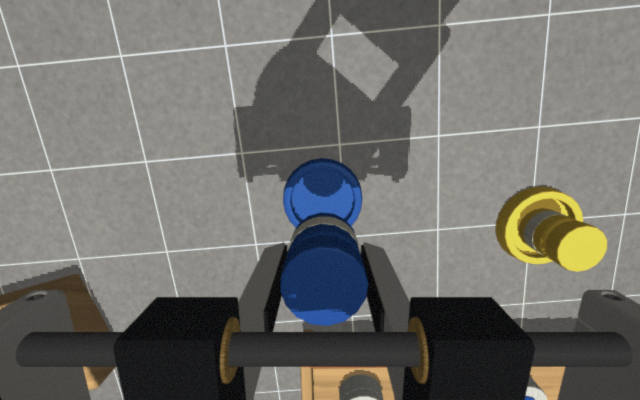

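The jar (324,276) lines up with the blue holder (323,198), so I lower it.

Emit:
carry_out --targets '[{"dp": [0, 0, 1], "twist": 0}, {"dp": [0.1, 0, 3], "twist": 0}, {"dp": [0.1, 0, 5], "twist": 0}, {"dp": [0.1, 0, 7], "twist": 0}, {"dp": [0.1, 0, 8.8], "twist": 0}, {"dp": [0.1, 0, 10], "twist": 0}, {"dp": [0.1, 0, 10.8], "twist": 0}, {"dp": [0.1, 0, 11.4], "twist": 0}, {"dp": [0.1, 0, 11.8], "twist": 0}, {"dp": [0.1, 0, 12], "twist": 0}]'

```text
clock: 19.48
tcp_pos: [0.4041, -0.2183, 0.0602]
tool_rot: [0.0, 0.042, 0.999, 0.0]
force: [0.2, -0.4, -1.5]
opening: 0.0438
grasp_force: 30.0
```

Emit:
carry_out --targets '[{"dp": [0, 0, 0.05], "twist": 0}, {"dp": [0, 0, 0.1], "twist": 0}, {"dp": [0, 0, 0.15], "twist": 0}, {"dp": [0, 0, 0.2], "twist": 0}, {"dp": [0, 0, 0.25], "twist": 0}, {"dp": [0, 0, 0.3], "twist": 0}, {"dp": [0, 0, 0.3], "twist": 0}]'

```text
clock: 20.07
tcp_pos: [0.4037, -0.2186, 0.0575]
tool_rot: [0.0, 0.042, 0.999, -0.0]
force: [-0.5, 0.2, -1.5]
opening: 0.0435
grasp_force: 30.0
```

Emit:
carry_out --targets '[{"dp": [0, 0, 0.05], "twist": 0}, {"dp": [0, 0, 0.1], "twist": 0}, {"dp": [0, 0, 0.1], "twist": 0}, {"dp": [0, 0, 0.1], "twist": 0}]'

```text
clock: 20.4
tcp_pos: [0.4039, -0.2187, 0.0572]
tool_rot: [-0.0, 0.042, 0.999, 0.0]
force: [-2.8, 1.7, 5.9]
opening: 0.0437
grasp_force: 30.0
```

Emit:
carry_out --targets '[{"dp": [0, 0, 0], "twist": 0}, {"dp": [0, 0, 0], "twist": 0}, {"dp": [0, 0, 0], "twist": 0}, {"dp": [0, 0, 0], "twist": 0}, {"dp": [0, 0, 0], "twist": 0}]' --grip 0.3

```text
clock: 20.82
tcp_pos: [0.4038, -0.2186, 0.0564]
tool_rot: [0.0, 0.042, 0.999, -0.0]
force: [-0.6, -0.5, -0.9]
opening: 0.0659
grasp_force: 0.0
```

Emit:
carry_out --targets '[{"dp": [0, 0, -0.7], "twist": 0}, {"dp": [0, 0, -2], "twist": 0}, {"dp": [0, 0, -4], "twist": 0}, {"dp": [0, 0, -6.5], "twist": 0}, {"dp": [0, 0, -9], "twist": 0}, {"dp": [0, 0, -11.5], "twist": 0}, {"dp": [0, 0, -13.5], "twist": 0}, {"dp": [0, 0, -14.2], "twist": 0}, {"dp": [0, 0, -14.2], "twist": 0}, {"dp": [0, 0, -14.2], "twist": 0}]'

```text
clock: 21.65
tcp_pos: [0.4035, -0.2184, 0.1979]
tool_rot: [-0.0, 0.042, 0.999, 0.0]
force: [-0.3, 0.3, 0.1]
opening: 0.0658
grasp_force: 0.0
```

```bash
python3 - <<'E'
from h import *
cv2.imwrite('pics/side_end.png',arm.grab_frame('side')[:,:,::-1])
s=tool()[2];print(s['tcp_pos'],s['force'],abs(s['qd']).max())
E
```

```text
[ 0.40316675 -0.21805042  0.19708213] [-0.25694477 -0.04074879 -1.33926471] 0.01343300279555798
```

View pics/side_end.png

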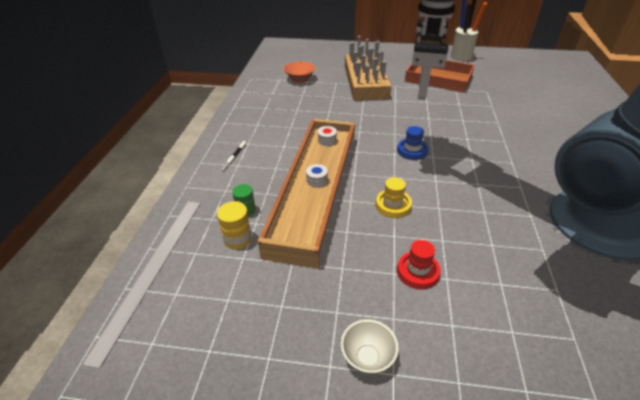

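All three jars stand upright in their own holders: blue (414,143), yellow (395,195) and red (420,258). The tins (327,133) and (317,175) and the bowl (370,348) have not moved, and the arm is clear.

```bash
python3 -c "
from cell import arm
print(arm.sign_off())"
```

```text
the job is handed in; nothing more can be done
None
```

The yellow, red and blue jars were set down in that order, each upright in its own holder; the tins and bowl did not move, and I handed the job in at about 22 s.

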